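# Clamp the telescopic brush handle and hold it drawn out to the second stop

## Task

Swing the clamp lever on the grey socket block fully shut over the flange of the telescopic brush handle, so that the handle cannot lift out of its socket. Then pinch the handle's grip head so that its orange button is pressed in, and with the button kept in draw the rod straight up past the first stop as far as it goes, to the second stop, so that the rod can be wiped. Finish while still holding it there fully drawn out (it springs back if let go), with the clamp still shut, and leave the tray, tins, brushes and dispenser bottle where they are.

Things in the scene. Friction and masses are not known exactly. Their poses are not given: they have to be found in the camera images.
- socket: Grey socket block, 100 mm (its x) by 190 mm (its y) by 45 mm high, bolted to the ledge (fixed). Origin: centre of its underside. The round well for the brush handle is at its (0, -55 mm), the clamp's upright hinge axis at its (0, +5 mm).
- socket_mouth (a point): Centre of the mouth of the round well in the block's top face, 41 mm across, 38 mm deep; z axis up.
- clamp (a joint): Steel clamp lever that turns level on an upright pivot on the block; angle in rad. 0 = fully shut (end stop): its two-pronged fork then straddles the handle's tube just over (2 mm above) the flange. Grows counter-clockwise seen from above as it opens, up to 1.35. Stays where it is left; about 0.1 N m of friction.
- clamp_hinge (a point): Point on the clamp's upright hinge axis, at the same height as the middle of the red post (90 mm above the ledge).
- clamp_post (a point): Red upright post for moving the clamp, on the tail of the lever, on the other side of the hinge from the fork and 80 mm from the hinge axis. 16 mm in diameter, standing from 53 to 115 mm above the ledge with the lever's 6 mm thick flat tail at its foot (top at 59 mm). This point is on its axis, 90 mm above the ledge. When shut the post is straight across the hinge from the handle.
- stick_foot (a point): Point on the axis of the telescopic brush handle at the underside of its round aluminium flange (60 mm across, 6 mm thick), which rests on the block's top face; below it a 39 mm round foot, 34 mm long, stands loose in the well (1 mm play all round). Above it a dark tube 22 mm in diameter reaches 100 mm above this point. The handle weighs about 0.33 kg and simply lifts out if drawn up while the clamp is open.
- stick_grip (a point): Centre of the grip head on top of the telescopic rod: a grey block 26 mm (its x) by 30 mm (its y) by 50 mm (its z, up). When the rod is in, the head starts 1 mm above the tube's top and this point is 171 mm above the ledge. The orange button, 15 mm wide and 30 mm high, stands 5 mm proud in the middle of the head's +y face, so the head is 35 mm over button and far face; pinching the head between its two y faces presses the button until it is flush with the face.
- stick_rod (a joint): How far the telescopic rod is drawn out, m: 0 = in (locked), about 0.040 = first stop (it goes no further if the button is out there), 0.080 = second stop, the end of travel. It moves upward, only while the button is pressed. A spring and friction resist, about 4 N at the start and 6 N at the end; let go at the second stop, it springs back down some 25 mm onto the first stop.
- stick_button (a joint): Travel of the orange button, m: 0 = out, 0.005 = pressed in flush; unlocks beyond about 0.0035. About 3 N to start and 6 N fully in; springs out when let go.
- tray: Bystander: shallow aluminium tray, 260 (its x) by 180 by 18 mm, origin centre of the underside; the two tins stand in it.
- tin_black: Bystander: closed polish tin with black lid, 74 mm across, 28 mm high, origin centre of the underside.
- tin_brown: Bystander: closed polish tin with brown lid, 74 mm across, 28 mm high, origin centre of the underside.
- shoe_brush: Bystander: wide black shoe brush, 170 (its x) by 58 by 48 mm high, origin centre of the underside.
- welt_brush: Bystander: narrow welt brush in pale wood, 150 (its x) by 22 by 30 mm high, origin centre of the underside.
- dispenser: Bystander: chrome press-button dispenser bottle, capped, 62 mm across, 150 mm high, origin centre of the underside.
There are look-alikes about, which are no part of the job. Leave any brown or yellow look-alike of the part that bears stick_foot alone.

How it is judged:
By the outcome, as a careful person would: the job done as asked, in the order asked, and still so for the second after the job is handed in, while the arm keeps its last pose, push and grip.
It also fails if it takes over 61 s, if anything falls off the work surface, if the arm or the gripper's body presses on something with over 40 N, if the wrist force passes 120 N, or if a joint passes its speed limit or range.

## Robot

A 7-joint arm with a two-finger parallel gripper is mounted at the origin on the work surface. World frame = base frame: x ahead of the robot, y to its left, z up, the work surface at z = 0. Lengths are in mm, angles in rad, forces in N, time in s.
With the tool pointing down it reaches from about 350 to 900 mm from the base axis. Payload 19.9 kg.
Tool frame: the origin (TCP) lies at the centre of the arm's flange, where the gripper is bolted on; the fingertips stand 199 mm ahead of it and the grasp point (between the pads) lies 180 mm ahead of it (grip_point_offset is the distance from the TCP to the grasp point, in mm); z points along the fingers, y is the line along which they close (so a half turn about z gives the same grasp; the last joint's range is limited). The gripper opens to 94 mm and grips with 3 to 60 N. Pads are 16 mm wide; open, the fingers measure 119 mm over their backs; the gripper's body (75 mm by 177 mm) begins 78 mm behind the grasp point.
Start: joints at [1.093, 0.417, -0.01, 1.614, 0.005, 1.111, -0.053], TCP at [263.84, -566.575, 404.625] pointing down, gripper open.
Joint ranges: [-2.81, 2.81], [-0.39, 2.02], [-1.27, 1.25], [0.06, 2.57], [-1.19, 4.33], [0.19, 2], [-2.82, 2.82]. Speed limits (rad/s): [1.89, 1.89, 2.39, 2.39, 3.01, 3.01, 3.01].

## Interface

Orientations are given as a 3x3 rotation matrix whose columns are the frame's x, y, z axes.
In Python, from cell import * gives the robot as it stands.
- The arm moves only by the tool jog_arm, never from a script. Its argument "increments" is a list of rows, each a list of 2 entries, a list of its own where there are three numbers: the shift along the tool's x, y, z in m, then the turn about the tool's z in rad. In form: [[[x, y, z], twist], ...]. A call has exactly 10 rows; each row shifts and turns the commanded pose from where the row before left it, along the tool's axes as they then stand; what a row does not reach is not made up. A row lasts 1/10 s, in which the tool goes at most 50 mm and 8.59 degrees, less where a joint would pass 70% of its speed; a pose out of reach is approached as far as the arm can. A call with a gripper value outside its range is refused whole. "grip" is the closure, from -1 (fully open) to 1 (shut), set as the call begins (left out, the last holds). The fingers move at their own pace and stop on an object; "grip_force" is the grip in N (left out, the last holds). Time passes only in rows, so rows that do not move let the fingers close, or fill a call up. It gives the time, the measured TCP pose, the force, the opening and the grip force at its end, in the units of the state.
- read_state(): the state, without advancing time (a new reading comes with each control period).
- read_camera(name): name is "scene" or "top" or "wrist"; returns the picture (384x512x3 uint8, red, green, blue); there is no depth.
- camera_model(name): a dict with "mtx" (3x3 intrinsics, pixels), "R" (3x3) and "t" (3): a world point X has camera coordinates R X + t; the wrist camera has in their place "T_tool_cam" (4x4, takes a point from camera to tool coordinates, whose origin is the TCP and whose axes are the flange's). Camera axes: x right, y down, z forward; pixel columns grow to the right and rows downward; lengths in mm; the calibration is good to about 2 mm. A picture is of the moment at which its call begins: read the wrist's pose just before it. camera_model takes no time and is no camera call.
- hand_in(): hands the job in; it is judged then, once.
The state is a dict: "clock": time; "q": joint angles; "joint_vel": joint speeds; "tau": joint torques, N m; "tcp_pos": TCP position; "eef_rot": TCP orientation; "wrist_force": force on the tool from outside, world axes, zero at the start; "wrist_torque": the same for the moment, N m; "width": finger opening in mm; "finger_force": force on a finger pad.
Only numpy, scipy, OpenCV 4.12 (cv2) and the standard library are available. Lean on these libraries where they do the work, as an engineer would, in place of code of your own. Each camera call takes 0.05 s, during which the arm holds its last target. There are 200 camera calls.

## Working session

There is one attempt and no reset: what is moved stays moved. The work goes in short steps, Python scripts to look and compute and a tool call to move; the robot and the scene stay as the last step left them, time stands still between calls to the robot, and variables do not carry over. Pictures are saved under pics/ and viewed, at most 10 in all, crops included, and the job is handed in when it is done.

Besides the shell and the picture viewer there is one more tool, called after ">>>" in YAML: its name, and indented under it one key for each argument. jog_arm: Moves the arm, as the interface text tells. Its arguments: {"type":"object","properties":{"increments":{"type":"array","items":{"type":"array"}},"grip":{"type":"number"},"grip_force":{"type":"number"}},"required":["increments"]}

```bash
ls; mkdir -p pics; python3 - <<'E'
from cell import *
import cv2, numpy as np
s=read_state(); print(s)
for n in ("scene","top","wrist"):
    im=read_camera(n); cv2.imwrite(f"pics/{n}0.png",im[...,::-1]); print(n,camera_model(n))
a=cv2.imread("pics/scene0.png");b=cv2.imread("pics/top0.png")
E
```

```text
pics
{'clock': 0.0, 'q': array([ 1.0934771 ,  0.41796612, -0.01031297,  1.6141964 ,  0.00467459,
        1.11068504, -0.05301206]), 'joint_vel': array([-0.00148759, -0.00055419,  0.00029012,  0.00025002,  0.00294164,
       -0.00107861,  0.00136661]), 'tau': array([-9.10739782e-04, -8.51248670e+01,  6.38062544e-01, -4.25999773e+01,
       -4.89043398e-02,  1.82454527e-02,  5.13092255e-05]), 'tcp_pos': array([ 263.79750472, -566.44302605,  404.02064201]), 'eef_rot': array([[ 9.06526982e-01,  4.22147483e-01, -5.77884112e-04],
       [ 4.22147874e-01, -9.06526333e-01,  1.08672415e-03],
       [-6.51092995e-05, -1.22909731e-03, -9.99999243e-01]]), 'wrist_force': array([-0.22776588, -0.17083466, -0.50195503]), 'wrist_torque': array([-0.00385071,  0.04532486,  0.0721833 ]), 'finger_force': 0.0, 'width': 94.10913617931033}
scene {'mtx': array([[429.4624724 ,   0.        , 255.9333218 ],
       [  0.        , 429.4624724 , 195.49548119],
       [  0.        ,   0.        ,   1.        ]]), 'R': array([[ 0.60057687,  0.79952433,  0.00826259],
       [ 0.53992287, -0.39790739, -0.741723  ],
  
[... 308 characters left out ...]
557, -0.0155999 ],
       [-0.99628465,  0.02954864, -0.08089362],
       [ 0.08131215,  0.01324645, -0.99660065]]), 't': array([   8.30414034,  505.21369815, 1645.26645966])}
wrist {'mtx': array([[302.58929015,   0.        , 259.48692817],
       [  0.        , 302.58929015, 194.85327762],
       [  0.        ,   0.        ,   1.        ]]), 'T_tool_cam': array([[-1.14804064e-03, -9.65018086e-01, -2.62180806e-01,
         7.56276357e+01],
       [ 9.99998063e-01, -1.52707165e-03,  1.24194195e-03,
        -9.02086887e-03],
       [-1.59886532e-03, -2.62178873e-01,  9.65017970e-01,
         1.89595937e+01],
       [ 0.00000000e+00,  0.00000000e+00,  0.00000000e+00,
         1.00000000e+00]])}
```

View pics/scene0.png

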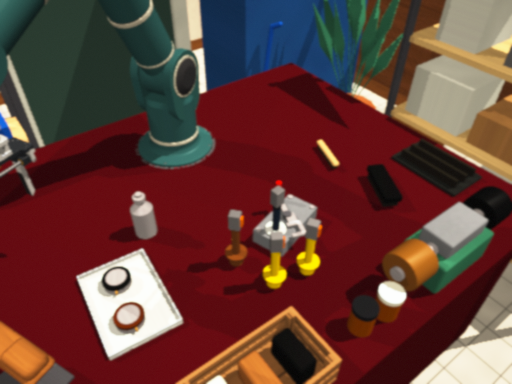

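View pics/top0.png

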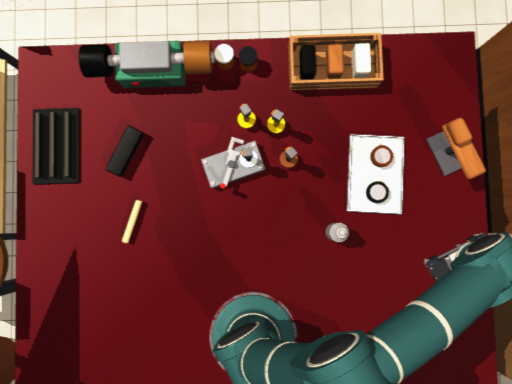

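The scene view shows the block near (285,222) with the dark-tubed handle at (277,200). Two yellow look-alikes stand at (274,270) and (309,258), and a brown one at (236,240). In the top view the block is at (233,165), the red post at (222,186) and the handle at (248,157). Next I enlarge both.

```bash
python3 - <<'E'
import cv2, numpy as np
a=cv2.imread("pics/scene0.png")[170:295,220:340];b=cv2.imread("pics/top0.png")[100:200,190:310]
a=cv2.resize(a,None,fx=4,fy=4,interpolation=cv2.INTER_CUBIC)[:500,:400+0]
b=cv2.resize(b,None,fx=3.3,fy=3.3,interpolation=cv2.INTER_CUBIC)
c=np.zeros((500,796,3),np.uint8); c[:,:400]=a; c[:b.shape[0],400:400+b.shape[1]]=b[:,:396]
cv2.imwrite("pics/c1.png",c)
E
```

```text
(no output)
```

View pics/c1.png

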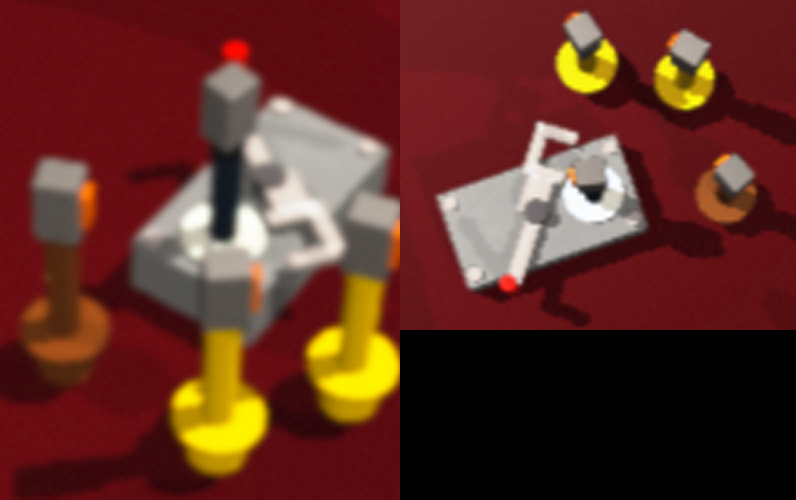

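The clamp stands open, about 1.3 rad. In the crop's top view the hinge is at (538,210), the fork tip at (575,138) and the post at (510,283). The orange button faces the hinge side of the head, at (573,172). Next I triangulate these points.

```bash
cat > h.py <<'E'
from cell import *
import cv2, numpy as np
def model(n,s=None):
    m=camera_model(n)
    if 'R' in m: return m['mtx'],m['R'],m['t']
    T=m['T_tool_cam']; W=np.eye(4); W[:3,:3]=s['eef_rot']; W[:3,3]=s['tcp_pos']
    C=np.linalg.inv(W@T); return m['mtx'],C[:3,:3],C[:3,3]
def ray(M,p):
    K,R,t=M; d=R.T@np.linalg.solve(K,[p[0],p[1],1.]); return -R.T@t,d/np.linalg.norm(d)
def plane(M,p,z):
    o,d=ray(M,p); return o+d*(z-o[2])/d[2]
def tri(*obs):
    A=np.zeros((3,3));b=np.zeros(3);rs=[ray(*o) for o in obs]
    for o,d in rs: P=np.eye(3)-np.outer(d,d);A+=P;b+=P@o
    X=np.linalg.solve(A,b); return X,[round(float(np.linalg.norm((np.eye(3)-np.outer(d,d))@(X-o))),1) for o,d in rs]
def proj(M,X):
    K,R,t=M;c=K@(R@np.asarray(X,float)+t);return c[:2]/c[2]
E
python3 - <<'E'
from h import *
S,T=model("scene"),model("top")
def sc(x,y): return (220+x/4-.4,170+y/4-.4)
def tp(x,y): return (190+(x-400)/3.3-.35,100+y/3.3-.35)
np.set_printoptions(precision=1,suppress=True)
# red centroids
for n in("scene0","top0"):
    im=cv2.imread(f"pics/{n}.png").astype(int);m=(im[...,2]>190)&(im[...,1]<70)&(im[...,0]<70)
    k,l,st,c=cv2.connectedComponentsWithStats(m.astype(np.uint8)); print(n,[(st[i,4],c[i]) for i in range(1,k)])
P={'post top':((235,48),(509,283)),'head top':((232,80),(592,162)),'flange':((222,232),(594,190)),
'hingecap':((265,172),(538,210)),'corner back/left':((278,97),(470,290)),'c right':((388,150),(438,195)),'c left/near':((131,240),(648,232))}
for k,(a,b) in P.items(): print(k,*tri((S,sc(*a)),(T,tp(*b))))
for n,p in {'tl':(438,195),'tr':(613,135),'br':(648,232),'bl':(470,290)}.items(): print(n,plane(T,tp(*p),45))
E
```

```text
scene0 [(np.int32(24), array([278.5, 182.2])), (np.int32(1), array([243., 216.]))]
top0 [(np.int32(17), array([222.1, 185.6]))]
post top [497.2  79.8 118.4] [0.4, 0.4]
head top [597.6  -6.4 203.5] [1.7, 1.7]
flange [592.5  -4.5  56.8] [0.8, 0.8]
hingecap [572.4  51.3  67.4] [1.2, 1.2]
corner back/left [497.8 124.9  46.5] [1.4, 1.4]
c right [593.7 153.6  47.6] [0.5, 0.5]
c left/near [551.  -55.8  45.3] [1.3, 1.3]
tl [594.4 154.2  45. ]
tr [650.2 -24.5  45. ]
br [550.3 -56.9  45. ]
bl [497. 124.  45.]
```

The heights agree with the text: block top about 46, post top 118, flange 57. The ledge is at z≈0. The clamp is about 0.93 rad open, so I move above the post.

>>> jog_arm:
  increments:
    - [[0.012,-0.012,-0.013],0]
    - [[0.024,-0.024,-0.013],0]
    - [[0.024,-0.024,0],0]
    - [[0.024,-0.024,0],0]
    - [[0.024,-0.024,0],0]
    - [[0.024,-0.024,0],0]
    - [[0.024,-0.024,0],0]
    - [[0.024,-0.024,0],0]
    - [[0.024,-0.024,0],0]
    - [[0.024,-0.024,0],0]
  grip: 0.1

```text
clock: 1.15
tcp_pos: [374.5, -262.3, 430.6]
eef_rot: [[0.907, 0.422, -0.0], [0.422, -0.907, -0.0], [-0.0, -0.0, -1.0]]
wrist_force: [0.3, 0.2, 0.8]
width: 42.6
finger_force: 0.0
```

>>> jog_arm:
  increments:
    - [[0.024,-0.024,0],0]
    - [[0.024,-0.024,0],0]
    - [[0.024,-0.024,0],0]
    - [[0.024,-0.024,0],0]
    - [[0.024,-0.024,0],0]
    - [[0.024,-0.024,0],0]
    - [[0.024,-0.024,0],0]
    - [[0.024,-0.024,0],0]
    - [[0.024,-0.024,0],0]
    - [[0.024,-0.024,0],0]

```text
clock: 2.15
tcp_pos: [490.7, 56.5, 430.6]
eef_rot: [[0.907, 0.422, -0.0], [0.422, -0.907, 0.0], [-0.0, -0.0, -1.0]]
wrist_force: [0.3, -0.5, 0.5]
width: 42.2
finger_force: 0.0
```

>>> jog_arm:
  increments:
    - [[0.012,-0.012,0],-0.12]
    - [[0,0,0],-0.14]
    - [[0,0,0],-0.14]
    - [[0,0,0],-0.14]
    - [[0,0,0],-0.14]
    - [[0,0,0],-0.14]
    - [[0,0,0],-0.14]
    - [[0,0,0],-0.14]
    - [[0,0,0],-0.14]
    - [[0,0,0],-0.14]

```text
clock: 3.15
tcp_pos: [496.3, 71.1, 430.5]
eef_rot: [[-0.248, 0.969, -0.0], [0.969, 0.248, -0.0], [0.0, -0.0, -1.0]]
wrist_force: [-0.7, -0.4, 0.6]
width: 42.2
finger_force: 0.0
```

>>> jog_arm:
  increments:
    - [[0,0,0],-0.14]
    - [[0,0,0],-0.14]
    - [[0,0,0],-0.14]
    - [[0,0,0],-0.14]
    - [[0,0,0],-0.14]
    - [[0,0,0],-0.14]
    - [[0,0,0],-0.14]
    - [[0,0,0],0]
    - [[0,0,0],0]
    - [[0,0,0],0]

```text
clock: 4.15
tcp_pos: [496.3, 71.2, 430.6]
eef_rot: [[-0.94, 0.342, -0.0], [0.342, 0.94, -0.0], [0.0, -0.0, -1.0]]
wrist_force: [0.2, -0.2, 0.5]
width: 41.7
finger_force: 0.0
```

```bash
python3 - <<'E'
from h import *
s=read_state(); print(s['clock'],s['tcp_pos'],s['eef_rot'],s['width'],s['q'])
im=read_camera("wrist")[...,::-1]; cv2.imwrite("pics/w1.png",im)
W=model("wrist",s)
for X in [(497,80,115),(598,-5,196),(571,54,67),(548,130,115)]: print(X,proj(W,X))
E
```

```text
4.15 [496.32610087  71.15644252 430.61814227] [[-9.39607442e-01  3.42254041e-01 -1.60681307e-04]
 [ 3.42254047e-01  9.39607454e-01 -1.28190898e-05]
 [ 1.46589969e-04 -6.70387398e-05 -9.99999987e-01]] 41.700522214648736 [ 0.5394989   0.25899368 -0.86062924  1.86309293  0.21772928  1.11709614
  0.82046391]
(497, 80, 115) [268.76349293 188.42864777]
(598, -5, 196) [217.82051747 351.15698498]
(571, 54, 67) [267.93393652 240.71599593]
(548, 130, 115) [330.68795109 217.1921867 ]
```

View pics/w1.png

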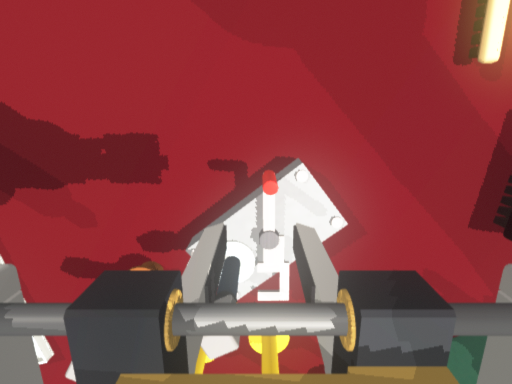

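The wrist view confirms the estimates within 2 mm: post top at (271,188), hinge at (269,240). I go down around the post.

>>> jog_arm:
  increments:
    - [[0.002,0.009,0.006],0]
    - [[0,0,0.016],0]
    - [[0,0,0.02],0]
    - [[0,0,0.02],0]
    - [[0,0,0.02],0]
    - [[0,0,0.02],0]
    - [[0,0,0.02],0]
    - [[0,0,0.02],0]
    - [[0,0,0.012],0]
    - [[0,0,0],0]

```text
clock: 5.2
tcp_pos: [497.1, 80.8, 275.3]
eef_rot: [[-0.941, 0.339, -0.002], [0.339, 0.941, 0.0], [0.002, -0.0, -1.0]]
wrist_force: [-0.7, 0.0, 0.9]
width: 42.3
finger_force: 0.0
```

>>> jog_arm:
  increments:
    - [[0,0,0],0]
    - [[0,0,0],0]
    - [[0,0,0],0]
    - [[0,0,0],0]
    - [[0,0.004,0],0.05]
    - [[0,0.004,0],0.05]
    - [[-0.0004,0.008,0],0.1]
    - [[-0.0004,0.008,0],0.1]
    - [[-0.0004,0.008,0],0.1]
    - [[-0.0004,0.008,0],0.1]
  grip: 0.5
  grip_force: 10

```text
clock: 6.2
tcp_pos: [519.5, 113.4, 276.8]
eef_rot: [[-0.66, 0.751, -0.0], [0.751, 0.66, -0.0], [0.0, -0.0, -1.0]]
wrist_force: [-2.9, -0.6, -0.3]
width: 23.7
finger_force: 0.8
```

>>> jog_arm:
  increments:
    - [[-0.0004,0.008,0],0.1]
    - [[-0.0004,0.008,0],0.1]
    - [[-0.0004,0.008,0],0.1]
    - [[0,0.004,0],0.05]
    - [[0,0.003,0],0.03]
    - [[0,0.003,0],0.03]
    - [[0,0.002,0],0.02]
    - [[0,0.001,0],0.01]
    - [[0,0.001,0],0]
    - [[0,0.001,0],0]

```text
clock: 7.2
tcp_pos: [553.1, 131.3, 276.5]
eef_rot: [[-0.282, 0.96, -0.002], [0.96, 0.282, -0.001], [-0.0, -0.002, -1.0]]
wrist_force: [-13.1, -1.6, 10.3]
width: 23.6
finger_force: 6.8
```

```bash
python3 - <<'E'
from h import *
s=read_state(); print(s['clock'],s['tcp_pos'],s['eef_rot'][:,0],s['wrist_force'],s['finger_force'],s['q'])
im=read_camera("wrist")[...,::-1]; cv2.imwrite("pics/w2.png",im)
b=read_camera("top")[100:200,190:310,::-1]
E
```

```text
7.2 [553.1046712  131.33903941 276.50159599] [-2.81632678e-01  9.59522281e-01 -1.66186235e-04] [-13.05996857  -1.64938396  10.31777534] 6.752280592918396 [ 0.11225578  0.52488944 -0.51159157  1.84727568  0.33065193  0.85681889
 -0.27622587]
```

View pics/w2.png

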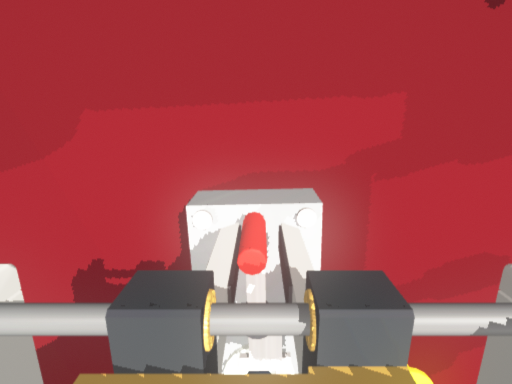

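The lever is aligned with the block: post top at (253,258), and the block's edges are symmetric about it. The force has risen to 13 N, so it is at the end stop. I back off, rise, and turn towards the handle.

>>> jog_arm:
  increments:
    - [[0,-0.005,0],0]
    - [[0,0,-0.005],0]
    - [[0,0,-0.02],0]
    - [[0,0,-0.025],0]
    - [[0,0,-0.025],0]
    - [[0,0,-0.025],0]
    - [[0,0,-0.025],0]
    - [[0,0,-0.025],0]
    - [[0,0,-0.02],0]
    - [[0,0,-0.01],0]

```text
clock: 8.3
tcp_pos: [549.0, 130.1, 458.7]
eef_rot: [[-0.281, 0.96, 0.003], [0.96, 0.281, 0.0], [-0.0, 0.003, -1.0]]
wrist_force: [0.6, 0.2, -0.9]
width: 23.3
finger_force: 0.0
```

>>> jog_arm:
  increments:
    - [[-0.03,0,0],0]
    - [[-0.03,0,0],0]
    - [[0,0,0],0.14]
    - [[0,0,0],0.14]
    - [[0,0,0],0.14]
    - [[0,0,0],0.14]
    - [[0,0,0],0.14]
    - [[0,0,0],0.14]
    - [[0,0,0],0.14]
    - [[0,0,0],0.14]
  grip: -1

```text
clock: 9.3
tcp_pos: [565.8, 72.4, 456.3]
eef_rot: [[0.745, 0.667, -0.0], [0.667, -0.745, -0.0], [-0.0, -0.0, -1.0]]
wrist_force: [0.4, 0.2, 0.9]
width: 93.8
finger_force: 0.0
```

>>> jog_arm:
  increments:
    - [[0,0,0],0.14]
    - [[0,0,0],0.14]
    - [[0,0,0],0.14]
    - [[0,0,0],0]
    - [[0,0,0],0]
    - [[0,0,0],0]
    - [[0,0,0],0]
    - [[0,0,0],0]
    - [[0,0,0],0]
    - [[0,0,0],0]

```text
clock: 10.3
tcp_pos: [565.8, 72.5, 456.6]
eef_rot: [[0.95, 0.311, -0.0], [0.311, -0.95, 0.0], [-0.0, -0.0, -1.0]]
wrist_force: [0.5, -0.2, 0.5]
width: 94.0
finger_force: 0.0
```

```bash
python3 - <<'E'
from h import *
np.set_printoptions(precision=3,suppress=True)
s=read_state(); print(s['clock'],s['tcp_pos'],s['eef_rot'],s['q'],s['wrist_force'])
im=read_camera("wrist")[...,::-1]; cv2.imwrite("pics/w3.png",im)
b=read_camera("top")[...,::-1]; cv2.imwrite("pics/top3.png",b)
a=read_camera("scene")[...,::-1]; cv2.imwrite("pics/scene3.png",a)
z=lambda i,k:cv2.resize(i,None,fx=k,fy=k,interpolation=cv2.INTER_CUBIC)
c=np.zeros((600,800,3),np.uint8); c[:384,:512]=im
t=z(b[120:200,190:270],3.5);c[:280,515:795]=t
u=z(a[170:270,230:320],3.0);c[290:590,515:785]=u
cv2.imwrite("pics/c3.png",c)
W=model("wrist",s)
for X in [(590,-4,196),(571,54,67),(548,130,115),(590,-4,51)]: print(X,proj(W,X))
E
```

```text
10.3 [565.769  72.472 456.63 ] [[ 0.95   0.311 -0.   ]
 [ 0.311 -0.95   0.   ]
 [-0.    -0.    -1.   ]] [ 0.074  0.29  -0.314  1.683  0.096  1.184 -1.518] [ 0.452 -0.227  0.514]
(590, -4, 196) [354.909 207.104]
(571, 54, 67) [274.44  176.078]
(548, 130, 115) [204.022 183.468]
(590, -4, 51) [320.794 173.504]
```

View pics/c3.png

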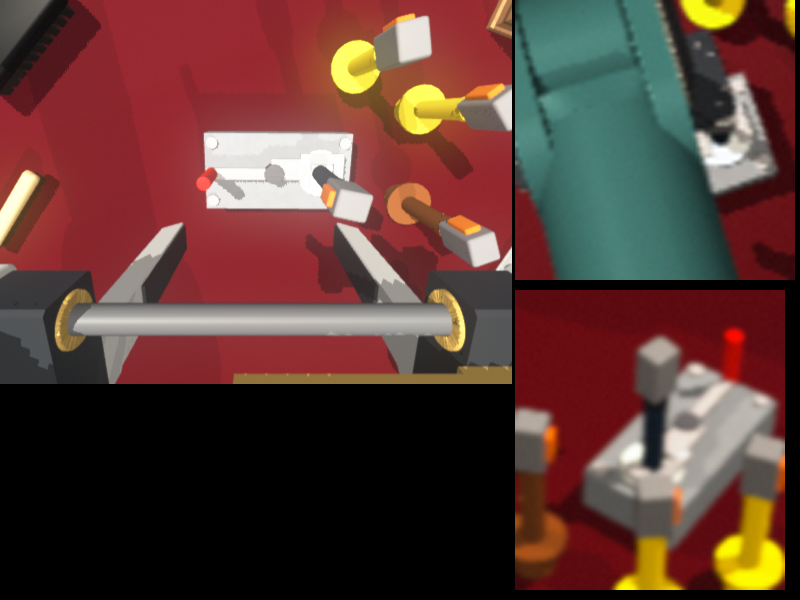

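The lever now lies along the block's axis, hinge (274,175), post (205,180), fork around the tube at (322,175): shut. The head's top is at about (352,203), with the button on its left face, turned somewhat. Next I zoom in for its yaw.

```bash
python3 - <<'E'
import cv2
a=cv2.imread("pics/w3.png")[155:235,290:390]
cv2.imwrite("pics/z3.png",cv2.resize(a,None,fx=7.5,fy=7.5,interpolation=cv2.INTER_CUBIC))
E
```

```text
(no output)
```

View pics/z3.png

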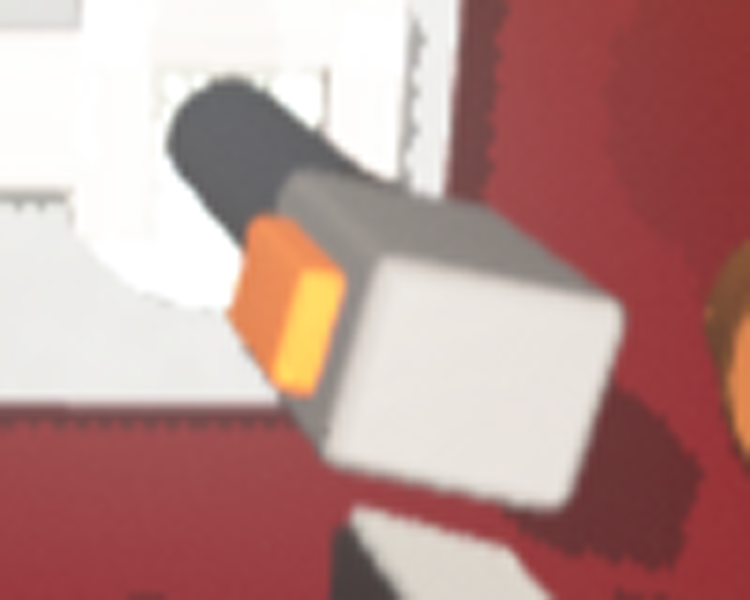

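The head's top-face corners in the zoom are (383,258), (622,305), (565,508) and (330,462). The button is on the left face.

```bash
python3 - <<'E'
from h import *
np.set_printoptions(precision=2,suppress=True)
s=read_state();W=model("wrist",s);S=model("scene")
px=[(290+(x+.5)/7.5-.5,155+(y+.5)/7.5-.5) for x,y in [(383,258),(622,305),(565,508),(330,462)]]
for z in (196,203):
    c=np.array([plane(W,p,z) for p in px]); l=[np.linalg.norm(c[i]-c[(i+1)%4]) for i in range(4)]
    d=c[0]+c[3]-c[1]-c[2]; a=np.degrees(np.arctan2(d[1],d[0]))
    e=c[0]-c[3]+c[1]-c[2]; print(z,c.mean(0),l,'head +y yaw',a,'from x edge',np.degrees(np.arctan2(e[1],e[0]))+90)
# top face centre in scene: crop offsets (230,170) x3
sp=(230+(657-515+.5)/3-.5,170+(357-290+.5)/3-.5)
print(tri((W,np.mean(px,0)),(S,sp)),'tool yaw',np.degrees(np.arctan2(s['eef_rot'][1,0],s['eef_rot'][0,0])))
E
```

```text
196 [590.51  -1.99 196.  ] [np.float64(27.319352138272638), np.float64(24.17477810096536), np.float64(27.52633746510685), np.float64(24.05464563747408)] head +y yaw 96.59990333412102 from x edge 97.97369824858919
203 [591.87   0.84 203.  ] [np.float64(26.52817575978949), np.float64(23.47466950059476), np.float64(26.72916673139687), np.float64(23.358016108163604)] head +y yaw 96.59990333412114 from x edge 97.97369824858919
(array([589.9 ,  -4.35, 188.96]), [0.7, 0.7]) tool yaw 18.10445254026799
```

>>> jog_arm:
  increments:
    - [[0,0.02,0.006],0]
    - [[0,0.02,0.006],0]
    - [[0,0.02,0.006],0]
    - [[0,0.019,0.006],0]
    - [[0,0,0],0.1]
    - [[0,0,0],0.094]
    - [[0,0,0],0]
    - [[0,0,0],0]
    - [[0,0,0],0]
    - [[0,0,0],0]
  grip: -0.3

```text
clock: 11.45
tcp_pos: [590.3, -2.5, 432.7]
eef_rot: [[0.992, 0.123, 0.0], [0.123, -0.992, 0.0], [0.0, -0.0, -1.0]]
wrist_force: [0.5, 0.3, -0.3]
width: 61.1
finger_force: 0.0
```

```bash
python3 - <<'E'
from h import *
np.set_printoptions(precision=3,suppress=True)
s=read_state(); print(s['clock'],s['tcp_pos'],s['eef_rot'][:,0],s['q'])
im=read_camera("wrist")[...,::-1]; cv2.imwrite("pics/w4.png",im)
cv2.imwrite("pics/z4.png",cv2.resize(im[110:270,160:360],None,fx=3.75,fy=3.75,interpolation=cv2.INTER_CUBIC))
W=model("wrist",s)
for X in [(590,-3,196),(590,-3,171)]: print(X,proj(W,X),(proj(W,X)-[160,110])*3.75)
E
```

```text
11.45 [590.304  -2.538 432.7  ] [0.992 0.123 0.   ] [ 0.142  0.341 -0.24   1.665  0.087  1.146 -1.569]
(590, -3, 196) [259.51  216.415] [373.163 399.056]
(590, -3, 171) [259.468 206.58 ] [373.005 362.177]
```

View pics/z4.png

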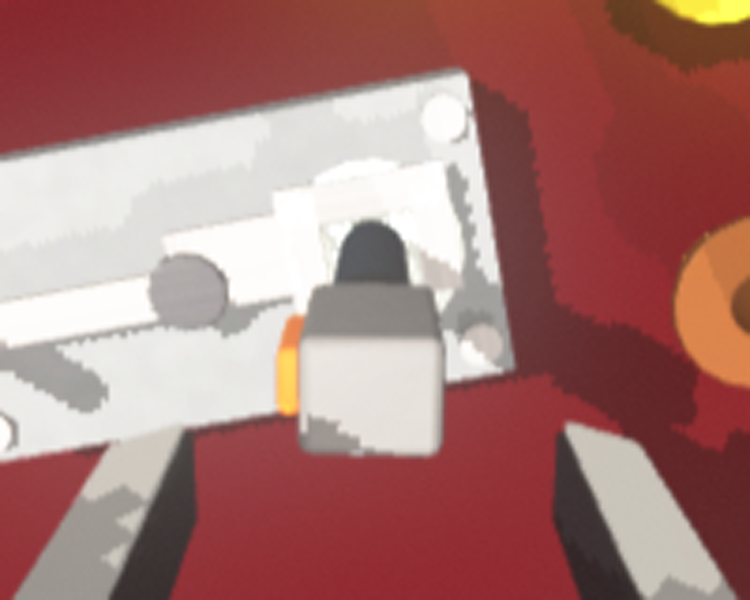

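The head is centred at (371,397), within 2 zoomed pixels of the prediction at z=196, so its height holds in both views. It is square to the fingers, the button is on the left, and the fork straddles the tube. I descend and pinch.

>>> jog_arm:
  increments:
    - [[0,0,0.008],0]
    - [[0,0,0.012],0]
    - [[0,0,0.014],0]
    - [[0,0,0.014],0]
    - [[0,0,0.014],0]
    - [[0,0,0.012],0]
    - [[0,0,0.008],0]
    - [[0,0,0],0]
    - [[0,0,0],0]
    - [[0,0,0],0]

```text
clock: 12.5
tcp_pos: [590.5, -2.6, 351.3]
eef_rot: [[0.993, 0.121, 0.001], [0.121, -0.993, 0.0], [0.001, 0.0, -1.0]]
wrist_force: [-0.1, 0.4, -0.3]
width: 60.9
finger_force: 0.0
```

>>> jog_arm:
  increments:
    - [[0,0,0],0]
    - [[0,0,0],0]
    - [[0,0,0],0]
    - [[0,0,0],0]
    - [[0,0,0],0]
    - [[0,0,0],0]
    - [[0,0,0],0]
    - [[0,0,0],0]
    - [[0,0,0],0]
    - [[0,0,0],0]
  grip: 1
  grip_force: 30

```text
clock: 13.5
tcp_pos: [590.3, -2.6, 350.6]
eef_rot: [[0.993, 0.121, -0.0], [0.121, -0.993, 0.0], [-0.0, -0.0, -1.0]]
wrist_force: [-0.6, 1.1, -1.7]
width: 30.1
finger_force: 30.0
```

Width 30.1 mm: the button is flush. I draw the rod up.

>>> jog_arm:
  increments:
    - [[0,0,-0.003],0]
    - [[0,0,-0.005],0]
    - [[0,0,-0.006],0]
    - [[0,0,-0.006],0]
    - [[0,0,-0.006],0]
    - [[0,0,-0.006],0]
    - [[0,0,-0.006],0]
    - [[0,0,-0.006],0]
    - [[0,0,-0.003],0]
    - [[0,0,0],0]

```text
clock: 14.5
tcp_pos: [590.4, -2.6, 398.1]
eef_rot: [[0.993, 0.121, 0.001], [0.121, -0.993, 0.0], [0.001, -0.0, -1.0]]
wrist_force: [0.1, 0.1, -3.6]
width: 29.7
finger_force: 30.0
```

>>> jog_arm:
  increments:
    - [[0,0,-0.004],0]
    - [[0,0,-0.005],0]
    - [[0,0,-0.005],0]
    - [[0,0,-0.005],0]
    - [[0,0,-0.005],0]
    - [[0,0,-0.003],0]
    - [[0,0,-0.002],0]
    - [[0,0,-0.001],0]
    - [[0,0,0],0]
    - [[0,0,0],0]

```text
clock: 15.5
tcp_pos: [590.4, -2.6, 427.6]
eef_rot: [[0.993, 0.121, 0.0], [0.121, -0.993, 0.0], [0.0, -0.0, -1.0]]
wrist_force: [0.8, 0.6, -3.9]
width: 29.8
finger_force: 30.0
```

>>> jog_arm:
  increments:
    - [[0,0,-0.001],0]
    - [[0,0,-0.001],0]
    - [[0,0,-0.001],0]
    - [[0,0,0],0]
    - [[0,0,-0.001],0]
    - [[0,0,0],0]
    - [[0,0,-0.001],0]
    - [[0,0,0],0]
    - [[0,0,0],0]
    - [[0,0,0],0]

```text
clock: 16.5
tcp_pos: [590.3, -2.6, 432.6]
eef_rot: [[0.993, 0.121, -0.0], [0.121, -0.993, 0.0], [-0.0, -0.0, -1.0]]
wrist_force: [-0.3, 0.0, -5.2]
width: 29.6
finger_force: 30.0
```

>>> jog_arm:
  increments:
    - [[0,0,-0.001],0]
    - [[0,0,0],0]
    - [[0,0,-0.001],0]
    - [[0,0,0],0]
    - [[0,0,0],0]
    - [[0,0,0],0]
    - [[0,0,0],0]
    - [[0,0,0],0]
    - [[0,0,0],0]
    - [[0,0,0],0]

```text
clock: 17.5
tcp_pos: [590.1, -2.5, 433.2]
eef_rot: [[0.993, 0.122, -0.002], [0.122, -0.993, 0.0], [-0.002, -0.001, -1.0]]
wrist_force: [4.3, 1.7, -28.1]
width: 29.8
finger_force: 30.0
```

The force has jumped to 28 N at 82.6 mm of travel, which is 80 mm plus the 2 mm of flange play: the second stop. I ease the pull slightly, then check.

>>> jog_arm:
  increments:
    - [[0,0,0.0006],0]
    - [[0,0,0],0]
    - [[0,0,0],0]
    - [[0,0,0],0]
    - [[0,0,0],0]
    - [[0,0,0],0]
    - [[0,0,0],0]
    - [[0,0,0],0]
    - [[0,0,0],0]
    - [[0,0,0],0]
  grip_force: 40

```text
clock: 18.5
tcp_pos: [590.1, -2.5, 433.1]
eef_rot: [[0.993, 0.122, -0.002], [0.122, -0.993, 0.0], [-0.002, -0.001, -1.0]]
wrist_force: [2.9, 3.3, -26.8]
width: 29.8
finger_force: 40.0
```

```bash
python3 - <<'E'
from h import *
a=read_camera("scene")[...,::-1]; w=read_camera("wrist")[...,::-1]
z=lambda i,k:cv2.resize(i,None,fx=k,fy=k,interpolation=cv2.INTER_CUBIC)
c=np.zeros((400,800,3),np.uint8); c[:384,:384]=z(a[150:278,220:348],3.0); c[:390,390:800]=z(w[90:285,150:355],2.0)
cv2.imwrite("pics/c5.png",c); s=read_state(); print(s['tcp_pos'],s['wrist_force'],s['width'])
E
```

```text
[590.10476936  -2.52371489 433.11490208] [  2.72946265   3.3525081  -27.80734144] 29.694112404116535
```

View pics/c5.png

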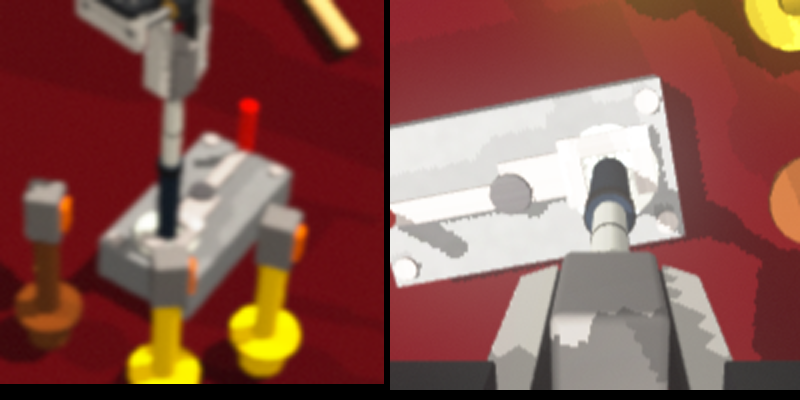

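The head is held with the pale rod fully out (scene crop (172,130)), the clamp is shut around the tube and the look-alikes are in place. The force is steady, so I hand in.

```bash
python3 -c "
from cell import *
print(hand_in())"
```

```text
the job is handed in; nothing more can be done
None
```

I swung the clamp fully shut and, with the button pressed flush, drew the rod up to its second stop; the arm was still holding it there, with the clamp shut, when I handed the job in at about 18.6 s (limit 61 s).

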